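# Find and release the latched suction key

### The job

One of the four white keys on the grey extraction box was left latched down. Starting at the end beside the round gauge, tap the four keys lightly with the fingertips, one after the other, to feel which one is already down, without pushing in any key that is up and without releasing the latched one yet; then press the latched key well down and let go, so that it pops up and all four keys stand up. Do not lean hard on a key, and do not lift or shift anything on the bench.

Things in the scene. Friction and masses are not known exactly. Their poses are not given: they have to be found in the camera images.
- box: Grey metal extraction box, fixed to the bench, 340 long (its y) x 200 (its x) x 70 high; origin under its centre on the bench, z up. Its flat top (the deck, 70 above the bench) carries a row of four identical white keys along its y axis, at y = +90 (key1), +30, -30, -90 (key4), all at x = 0. A round steel gauge, 42 across and 26 high above the deck, stands at y = +143, beside key1, so the row starts with key1. Four black hose stubs stick out of its +x face.
- key1_top (a point): Centre of the top face of key 1 counted from the gauge: white plastic cap 40 (box x) x 34 (box y), keys 60 apart. Moves with the key: 16 above the deck (86 above the bench) when the key is up, 11 above the deck when it is latched, 6 when bottomed. z up, x and y as the box's.
- key1 (a joint): How far key 1 is pushed down, m: 0 up, 0.010 bottomed on a hard stop. Exactly one of the four keys starts latched, held at about 0.005. All have the same spring: about 2 N to start moving from the top, plus 0.6 N per mm (5 N at 5 mm, 8 N at the bottom). So a key that is up begins to give at 2 N, whereas the latched one does not give below 5 N. Pressed past about 0.008 and let go, the latched key springs right up and stays up.
- key2_top (a point): Centre of the top face of key 2 counted from the gauge: white plastic cap 40 (box x) x 34 (box y), keys 60 apart. Moves with the key: 16 above the deck (86 above the bench) when the key is up, 11 above the deck when it is latched, 6 when bottomed. z up, x and y as the box's.
- key2 (a joint): How far key 2 is pushed down, m: 0 up, 0.010 bottomed on a hard stop. Exactly one of the four keys starts latched, held at about 0.005. All have the same spring: about 2 N to start moving from the top, plus 0.6 N per mm (5 N at 5 mm, 8 N at the bottom). So a key that is up begins to give at 2 N, whereas the latched one does not give below 5 N. Pressed past about 0.008 and let go, the latched key springs right up and stays up.
- key3_top (a point): Centre of the top face of key 3 counted from the gauge: white plastic cap 40 (box x) x 34 (box y), keys 60 apart. Moves with the key: 16 above the deck (86 above the bench) when the key is up, 11 above the deck when it is latched, 6 when bottomed. z up, x and y as the box's.
- key3 (a joint): How far key 3 is pushed down, m: 0 up, 0.010 bottomed on a hard stop. Exactly one of the four keys starts latched, held at about 0.005. All have the same spring: about 2 N to start moving from the top, plus 0.6 N per mm (5 N at 5 mm, 8 N at the bottom). So a key that is up begins to give at 2 N, whereas the latched one does not give below 5 N. Pressed past about 0.008 and let go, the latched key springs right up and stays up.
- key4_top (a point): Centre of the top face of key 4 counted from the gauge: white plastic cap 40 (box x) x 34 (box y), keys 60 apart. Moves with the key: 16 above the deck (86 above the bench) when the key is up, 11 above the deck when it is latched, 6 when bottomed. z up, x and y as the box's.
- key4 (a joint): How far key 4 is pushed down, m: 0 up, 0.010 bottomed on a hard stop. Exactly one of the four keys starts latched, held at about 0.005. All have the same spring: about 2 N to start moving from the top, plus 0.6 N per mm (5 N at 5 mm, 8 N at the bottom). So a key that is up begins to give at 2 N, whereas the latched one does not give below 5 N. Pressed past about 0.008 and let go, the latched key springs right up and stays up.
- fossil_mid (a point): Tan fossil stone, 46 x 36 x 18, loose on the box's deck, on the robot's side of the keys; centre. Loose; to be left alone.
- chip_mid (a point): Dark slate chip, 40 x 30 x 14, loose on the deck behind the keys; centre. Loose; to be left alone.
- rock_a_mid (a point): Pale rock about 120 x 90 x 75 beside the gauge end of the box; centre. Loose; to be left alone.
- engraver_mid (a point): Black hand engraver lying beside the other end of the box, 170 long (its x), 50 high; middle of its body. Loose; to be left alone.
- brush_mid (a point): Brush lying between robot and box; a point on its handle. Loose; to be left alone.

How it is judged:
By the outcome, as a careful person would: the job done as asked, in the order asked, and still so for the second after the job is handed in, with the robot touching nothing.
It also fails if it takes over 53 s, if anything falls off the work surface, if the arm or the gripper's body presses on something with over 40 N, if the wrist force passes 120 N, or if a joint passes its speed limit or range.

### The arm

A 6-joint arm with a two-finger parallel gripper is mounted at the origin on the work surface. World frame = base frame: x ahead of the robot, y to its left, z up, the work surface at z = 0. Lengths are in m, angles in rad, forces in N, time in s.
With the tool pointing down it reaches from about 0.275 to 0.825 m from the base axis. Payload 5.2 kg.
Tool frame: the origin (TCP) lies midway between the tips of the shut fingers; the grasp point (between the pads) lies ctrl.grasp_offset behind it (ctrl.grasp_offset is the distance from the TCP to the grasp point, in m); z points along the fingers, y is the line along which they close (so a half turn about z gives the same grasp; the last joint's range is limited). The gripper opens to 93 mm and grips with 3 to 60 N. Pads are 15 mm wide; open, the fingers measure 128 mm over their backs; the gripper's body (75 mm by 188 mm) begins 65 mm behind the grasp point.
Start: joints at [1.137, 0.259, 1.535, -0, 1.348, -0.203], TCP at [0.126, 0.535, 0.219] pointing down, gripper open.
Joint ranges: [-3.14, 3.14], [-0.91, 2.08], [0.19, 2.58], [-1.22, 4.36], [0.22, 2.71], [-3.12, 3.12]. Speed limits (rad/s): [2.57, 2.57, 3.14, 3.14, 3.14, 3.14].

### API

Orientations are given as a unit quaternion [w, x, y, z].
In Python, from plant import monitor, get_image, camera_model, ctrl gives the robot as it stands.
- The arm moves only by the tool jog_arm, never from a script. Its argument "increments" is a list that holds one entry, the list of rows, each a list of 4 numbers: the shift along the tool's x, y, z in m, then the turn about the tool's z in rad. In form: [[[x, y, z, twist], ...]]. A call has 1 to 20 rows; each row shifts and turns the commanded pose from where the row before left it, along the tool's axes as they then stand; what a row does not reach is not made up. A row lasts 1/8 s, in which the tool goes at most 62.5 mm and 10.7 degrees, less where a joint would pass 70% of its speed; a pose out of reach is approached as far as the arm can. A call with a gripper value outside its range is refused whole. "gripper" is the finger opening in m, from 0 to 0.093, set as the call begins (left out, the last holds). The fingers move at their own pace and stop on an object; "force" is the grip in N (left out, the last holds). Time passes only in rows, so rows that do not move let the fingers close. It gives the time, the measured TCP pose, the force, the opening and the grip force at its end, in the units of the state.
- monitor.read_state(): the state, without advancing time (a new reading comes with each control period).
- get_image(name): name is "scene" or "side" or "wrist"; returns the picture (480x640x3 uint8, red, green, blue); there is no depth.
- camera_model(name): a dict with "vertical_fov" (degrees; the focal length in pixels is half the picture's height over the tangent of half this angle, whatever the lens; pixels are square), "cx", "cy" (the principal point, pixels), "k1" (the pictures are not rectified: a ray, as slopes to the right and down, at radius r is drawn at 1 + k1 r^2 times it, then the intrinsics apply), "origin" and "rotation" of the camera in the world. Camera axes: x right, y down, z forward; pixel columns grow to the right and rows downward; lengths in m; the calibration is good to about 2 mm. A picture is of the moment at which its call begins: read the wrist's pose just before it. camera_model takes no time and is no camera call; for the wrist camera it gives the pose at the moment of the call.
- ctrl.hand_in(): hands the job in; it is judged then, once.
The state is a dict: "clock": time; "qpos": joint angles; "qd": joint speeds; "joint_torque": joint torques, N m; "ee_pos": TCP position; "tcp_rot": TCP orientation; "ft_force": force on the tool from outside, world axes, zero at the start; "torque": the same for the moment, N m; "width": opening from 0.0 (shut) to 1.0 (fully open); "grasp_force": force on a finger pad.
Only numpy, scipy, OpenCV 4.12 (cv2) and the standard library are available. Lean on these libraries where they do the work, as an engineer would, in place of code of your own. Each camera call takes 0.05 s, during which the arm holds its last target. There are 200 camera calls.

## Working session

There is one attempt and no reset: what is moved stays moved. The work goes in short steps, Python scripts to look and compute and a tool call to move; the robot and the scene stay as the last step left them, time stands still between calls to the robot, and variables do not carry over. Pictures are saved under pics/ and viewed, at most 10 in all, crops included, and the job is handed in when it is done.

Besides the shell and the picture viewer there is one more tool, called after ">>>" as name([rows], argument=value, ...), one row to a line, values as JSON. jog_arm: Moves the arm, as the interface text tells. Its arguments: {"type":"object","properties":{"increments":{"type":"array","items":{"type":"array","items":{"type":"array","items":{"type":"number"}}}},"gripper":{"type":"number"},"force":{"type":"number"}},"required":["increments"]}

```bash
mkdir -p pics
python3 - <<'E'
from plant import monitor,get_image,camera_model,ctrl
import cv2
for n in ("scene","side"):
    cv2.imwrite(f"pics/{n}0.png",get_image(n)[:,:,::-1]); print(n,camera_model(n))
print(monitor.read_state(),ctrl.grasp_offset)
E
```

```text
scene {'vertical_fov': 52.99042013341521, 'cx': 319.280478062828, 'cy': 242.65252777611596, 'k1': -0.08396467975471923, 'origin': array([1.1882541 , 0.11078104, 0.77008843]), 'rotation': array([-0.24539847,  0.59857566,  0.70880894, -0.28120572])}
side {'vertical_fov': 53.231551257085556, 'cx': 318.23569545979757, 'cy': 236.30369500314248, 'k1': 0.004909226093781438, 'origin': array([ 0.51217195, -0.60855975,  0.63105123]), 'rotation': array([-0.42852152,  0.90272934, -0.029716  ,  0.02379064])}
{'clock': 0.1, 'qpos': array([ 1.13719338e+00,  2.59207671e-01,  1.53593080e+00,  1.81140054e-05,
        1.34799653e+00, -2.02796997e-01]), 'qd': array([-1.43233949e-03, -9.99774761e-05, -2.92333416e-03, -1.75649169e-03,
       -1.64203115e-03,  3.77985429e-04]), 'joint_torque': array([ 2.54484818e-03, -4.38212550e+01, -2.84646016e+01,  7.20496383e-02,
        3.64343659e-02, -6.81980919e-05]), 'ee_pos': array([0.1255871 , 0.534988  , 0.21795164]), 'tcp_rot': array([-2.49654963e-04,  1.15148952e-01,  9.93347937e-01, -7.29695762e-04]), 'ft_force': array([ 0.08668147,  0.20713342, -0.38997287]), 'torque': array([-0.00489967, -0.02948592, -0.01470827]), 'grasp_force': 0.0, 'width': 0.999948666867206} 0.0188
```

View pics/scene0.png

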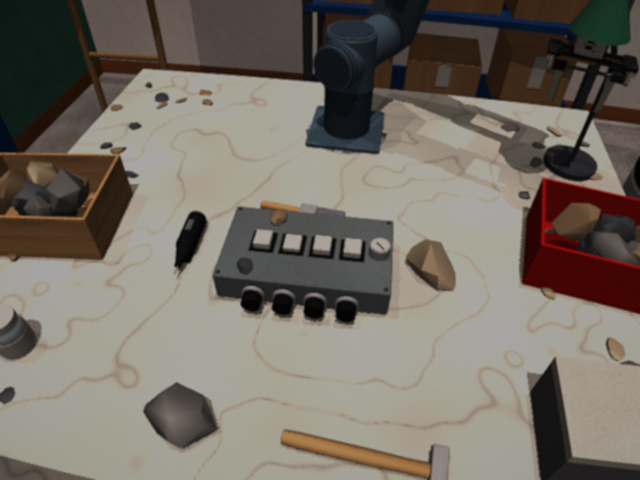

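View pics/side0.png

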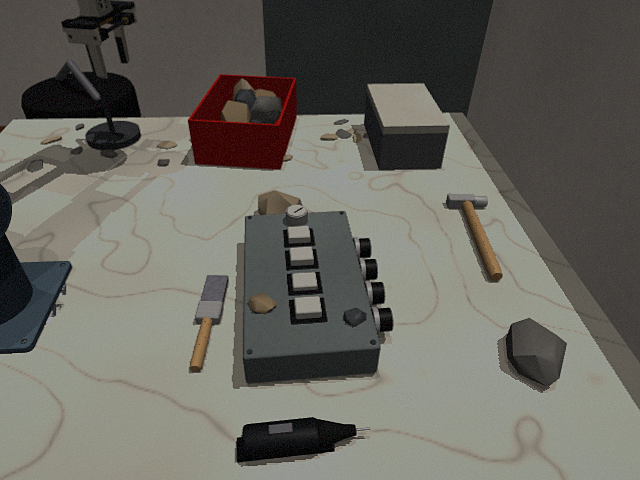

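The scene view shows the gauge at about (380,246), with keys 1 to 4 at (353,249), (323,245), (293,243) and (263,239). In the side view the gauge is at (297,214) and the keys run from (299,235) to (309,308). Next I'll measure them.

```bash
cat > h.py <<'E'
import numpy as np,cv2
from scipy.spatial.transform import Rotation as R
from plant import monitor,get_image,camera_model,ctrl
def ray(n,uv,m=None):
    m=m or camera_model(n); f=240/np.tan(np.radians(m["vertical_fov"])/2)
    d=(np.array(uv,float)-[m["cx"],m["cy"]])/f; s=d.copy()
    for _ in range(20): s=d/(1+m["k1"]*(s@s))
    q=m["rotation"]; r=R.from_quat([q[1],q[2],q[3],q[0]]).apply([s[0],s[1],1])
    return m["origin"],r
def onz(n,uv,z,m=None):
    o,r=ray(n,uv,m); return o+r*(z-o[2])/r[2]
def tri(a,b):
    (o,r),(p,s)=a,b; k=np.linalg.lstsq(np.c_[r,-s],p-o,rcond=None)[0]
    return (o+k[0]*r+p+k[1]*s)/2, np.linalg.norm(o+k[0]*r-p-k[1]*s)
E
python3 - <<'E'
from h import *
P={}
tiles=[]
for n,box,T in (("scene",(225,395,200,285),0),("side",(235,385,195,335),0)):
    im=cv2.imread(f"pics/{n}0.png"); x0,x1,y0,y1=box
    g=cv2.cvtColor(im,cv2.COLOR_BGR2GRAY)[y0:y1,x0:x1]
    big=cv2.resize(im[y0:y1,x0:x1],None,fx=4,fy=4,interpolation=cv2.INTER_CUBIC)
    t=150
    L=[]
    N,lab,st,c=cv2.connectedComponentsWithStats((g>t).astype(np.uint8))
    for i in range(1,N):
        if 60<st[i,4]<900: L.append((c[i]+[x0,y0],st[i])); print(n,L[-1][0].round(1),st[i,2:],onz(n,L[-1][0],.086).round(4), "gmax",g[lab==i].max())
    cs,_=cv2.findContours(cv2.resize((g>t).astype(np.uint8),None,fx=4,fy=4,interpolation=0),0,2)
    cv2.drawContours(big,cs,-1,(0,0,255),1)
    tiles.append(cv2.resize(big,(680,340)) if n=="scene" else big)
cv2.imwrite("pics/m1.png",tiles[0]); cv2.imwrite("pics/m2.png",tiles[1])
E
```

```text
scene [281.  202.7] [115  11 606] [ 0.4365 -0.0886  0.086 ] gmax 169
scene [228.4 219.5] [ 11  30 142] [ 0.5062 -0.1844  0.086 ] gmax 169
scene [262.5 236.6] [ 17  14 175] [ 0.5423 -0.1028  0.086 ] gmax 165
scene [292.2 241.4] [ 17  14 176] [ 0.545  -0.0418  0.086 ] gmax 166
scene [322.3 242.6] [ 16  14 182] [0.5379 0.0171 0.086 ] gmax 166
scene [352.6 245.6] [ 16  14 185] [0.5357 0.077  0.086 ] gmax 166
scene [379.9 244. ] [ 17  12 126] [0.5219 0.1295 0.086 ] gmax 166
side [241.6 203.6] [ 19  23 216] [0.4288 0.1668 0.086 ] gmax 158
side [362.3 201.1] [ 56  18 525] [0.6669 0.1635 0.086 ] gmax 158
side [242.7 225.5] [ 23  60 248] [0.4344 0.0967 0.086 ] gmax 161
```

View pics/m1.png

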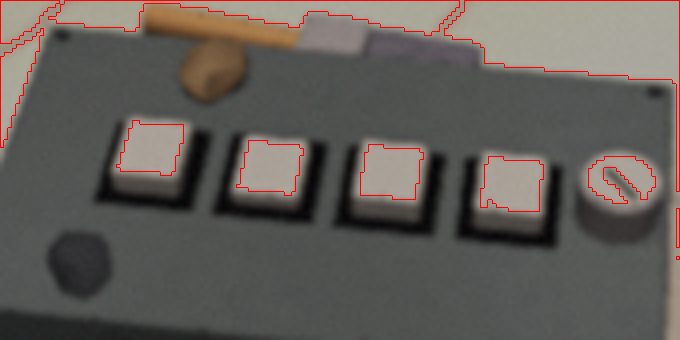

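View pics/m2.png

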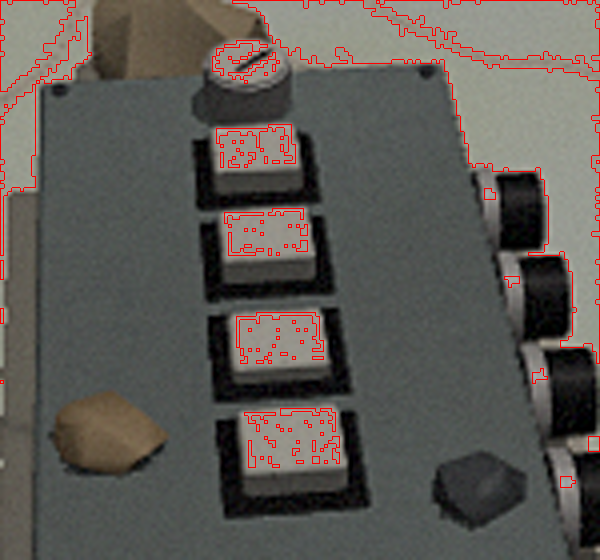

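Compared with the line through the other keys, key 3 looks low in the scene view. That's only a hint, so I'll still tap all four. I'll check positions with the side view and compute the first move.

Run:
```python
from h import *
S=[(352.6,245.6),(322.3,242.6),(292.2,241.4),(262.5,236.6)]
D=[(298.8,231.6),(301.6,253.0),(305.0,279.5),(308.3,304.5)]
for i in range(4):
    p,e=tri(ray("scene",S[i]),ray("side",D[i])); print(i+1,p.round(4),round(e,4),onz("side",D[i],.086).round(4))
```

```text
1 [0.5361 0.0763 0.0848] 0.0026 [0.5369 0.0733 0.086 ]
2 [0.5384 0.0165 0.085 ] 0.0025 [0.5391 0.0139 0.086 ]
3 [ 0.541  -0.0438  0.0799] 0.0029 [ 0.5416 -0.0515  0.086 ]
4 [ 0.5428 -0.1038  0.0848] 0.003 [ 0.5437 -0.1064  0.086 ]
```

>>> jog_arm([
  [[0,0,0,0.18],[0,0,0,0.18],[0,0,0,0.18],[0,0,0,0.18],[0,0,0,0.18],[0,0,0,0.18],[0,0,0,0.18],[0,0,0,0]],
], gripper=0)

```text
clock: 1.1
ee_pos: [0.1257, 0.5352, 0.2182]
tcp_rot: [0.0, 0.678, 0.735, -0.0]
ft_force: [0.6, -1.2, -0.0]
width: 0.187
grasp_force: 0.0
```

>>> jog_arm([
  [[0,0,0,0.044],[-0.0263,0.0219,0,0],[-0.0263,0.0219,0,0],[-0.0263,0.0219,0,0],[-0.0263,0.0219,0,0],[-0.0263,0.0219,0,0],[-0.0263,0.0219,0,0],[-0.0263,0.0219,0,0],[-0.0263,0.0219,0,0],[-0.0263,0.0219,0,0],[-0.0263,0.0219,0,0],[-0.0263,0.0219,0,0],[-0.0263,0.0219,0,0],[-0.0263,0.0219,0,0],[-0.0263,0.0219,0,0],[-0.0263,0.0219,0,0],[-0.0263,0.0219,0,0],[-0.0263,0.0219,0,0],[-0.0263,0.0219,0,0],[0,0,0,0]],
])

```text
clock: 3.6
ee_pos: [0.5379, 0.0748, 0.2181]
tcp_rot: [-0.0, 0.694, 0.72, -0.0]
ft_force: [0.6, -0.4, -0.3]
width: 0.008
grasp_force: 0.0
```

>>> jog_arm([
  [[0,0,0.02,0],[0,0,0.02,0],[0,0,0.02,0],[0,0,0.02,0],[0,0,0.02,0],[0,0,0.01,0],[0,0,0,0],[0,0,0,0]],
])

```text
clock: 4.6
ee_pos: [0.5372, 0.0767, 0.1094]
tcp_rot: [0.0, 0.694, 0.72, 0.0]
ft_force: [-0.1, -0.7, -0.2]
width: 0.006
grasp_force: 0.0
```

Run:
```python
from h import *
cv2.imwrite("pics/s2.png",cv2.resize(get_image("side")[180:340,215:415,::-1],None,fx=3.5,fy=3.5))
s=monitor.read_state(); print(s["ee_pos"],s["ft_force"],s["width"])
```

```text
[0.53732248 0.07664099 0.1095236 ] [0.43168228 0.37267019 0.42121103] 0.006057041246696373
```

View pics/s2.png

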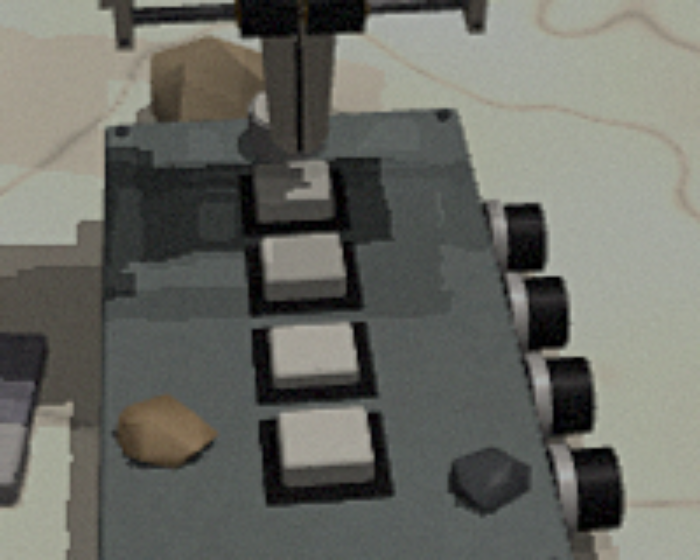

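The picture shows the shut fingertips centred above key 1, at about (297,150) in the crop. Now I'll approach slowly.

>>> jog_arm([
  [[0,0,0.008,0],[0,0,0.008,0],[0,0,0.004,0],[0,0,0,0],[0,0,0,0]],
])

```text
clock: 5.28
ee_pos: [0.5369, 0.0765, 0.0887]
tcp_rot: [0.0, 0.694, 0.72, 0.0]
ft_force: [-0.6, 0.1, 0.0]
width: 0.007
grasp_force: 0.0
```

>>> jog_arm([
  [[0,0,0.0005,0],[0,0,0.0005,0],[0,0,0,0]],
])

```text
clock: 5.65
ee_pos: [0.5368, 0.0765, 0.0877]
tcp_rot: [0.0, 0.694, 0.72, 0.0]
ft_force: [-0.5, 0.2, -0.4]
width: 0.007
grasp_force: 0.0
```

>>> jog_arm([
  [[0,0,0.0005,0],[0,0,0.0005,0],[0,0,0,0]],
])

```text
clock: 6.02
ee_pos: [0.5367, 0.0765, 0.0866]
tcp_rot: [-0.0, 0.694, 0.72, -0.0]
ft_force: [0.2, -0.6, 0.3]
width: 0.003
grasp_force: 0.0
```

>>> jog_arm([
  [[0,0,0.0004,0],[0,0,0,0]],
])

```text
clock: 6.28
ee_pos: [0.5368, 0.0765, 0.0863]
tcp_rot: [0.0, 0.694, 0.72, 0.0]
ft_force: [0.2, 0.3, 1.3]
width: 0.004
grasp_force: 0.4
```

```bash
cat > f.py <<'E'
from h import *
a=[]
for _ in range(5):
    get_image("side"); s=monitor.read_state(); a.append(np.r_[s["clock"],s["ee_pos"][2],s["ft_force"][2]])
a=np.array(a); print(a.mean(0).round(5),a[:,2].round(2))
E
python3 f.py
```

```text
[6.425   0.08632 1.11444] [0.9  0.8  1.85 1.19 0.85]
```

Key 1 makes contact at z = 0.0863 with about 1.1 N, so it is up. Moving to key 2.

>>> jog_arm([
  [[0,0,-0.007,0],[0,0,-0.008,0],[-0.02,0,0,0],[-0.02,0,0,0],[-0.02,0,0,0],[0,0,0,0],[0,0,0.007,0],[0,0,0.005,0],[0,0,0.0015,0],[0,0,0,0],[0,0,0,0]],
])

```text
clock: 7.9
ee_pos: [0.5391, 0.0168, 0.0879]
tcp_rot: [0.0, 0.694, 0.72, 0.0]
ft_force: [-0.7, -0.2, 0.5]
width: 0.008
grasp_force: 0.0
```

>>> jog_arm([
  [[0,0,0.0005,0],[0,0,0.0005,0],[0,0,0,0]],
])

```text
clock: 8.28
ee_pos: [0.539, 0.0165, 0.0868]
tcp_rot: [0.0, 0.694, 0.72, 0.0]
ft_force: [-0.5, 0.6, 0.9]
width: 0.01
grasp_force: 0.0
```

```bash
python3 f.py
```

```text
[ 8.425    0.08677 -0.02187] [-0.48  0.23 -0.34  0.44  0.04]
```

>>> jog_arm([
  [[0,0,0.0005,0],[0,0,0,0]],
])

```text
clock: 8.78
ee_pos: [0.539, 0.0165, 0.0863]
tcp_rot: [0.0, 0.694, 0.72, 0.0]
ft_force: [0.1, -0.0, 0.7]
width: 0.008
grasp_force: 0.4
```

```bash
python3 f.py
```

```text
[8.925   0.08633 0.98243] [0.87 0.84 1.32 0.6  1.28]
```

Key 2 makes contact at the same height with about 1.0 N, so it is up too. Key 3 next.

>>> jog_arm([
  [[0,0,-0.007,0],[0,0,-0.008,0],[-0.02,0,0,0],[-0.02,0,0,0],[-0.02,0,0,0],[0,0,0,0],[0,0,0.007,0],[0,0,0.006,0],[0,0,0.001,0],[0,0,0.0005,0],[0,0,0.0005,0],[0,0,0,0]],
])

```text
clock: 10.52
ee_pos: [0.5412, -0.0433, 0.0864]
tcp_rot: [0.0, 0.694, 0.72, 0.0]
ft_force: [-0.6, 0.4, -0.2]
width: 0.009
grasp_force: 0.0
```

```bash
python3 f.py
```

```text
[10.675    0.08638 -0.26255] [ 0.53 -0.42  0.05 -0.85 -0.62]
```

>>> jog_arm([
  [[0,0,0.0005,0],[0,0,0.0005,0],[0,0,0,0]],
])

```text
clock: 11.15
ee_pos: [0.541, -0.0434, 0.0852]
tcp_rot: [-0.0, 0.694, 0.72, -0.0]
ft_force: [-0.2, -0.5, 1.2]
width: 0.008
grasp_force: 0.0
```

```bash
python3 f.py
```

```text
[11.3      0.08524  0.24581] [ 0.19  0.7  -0.2   0.88 -0.33]
```

No contact yet, so key 3 is below the up height. Continuing gently.

>>> jog_arm([
  [[0,0,0.001,0],[0,0,0.001,0],[0,0,0.0005,0],[0,0,0,0],[0,0,0,0]],
])

```text
clock: 12.02
ee_pos: [0.5411, -0.0434, 0.0828]
tcp_rot: [0.0, 0.694, 0.72, 0.0]
ft_force: [-0.3, -0.2, 0.2]
width: 0.004
grasp_force: 0.0
```

>>> jog_arm([
  [[0,0,0.0005,0],[0,0,0.0003,0],[0,0,0,0]],
])

```text
clock: 12.4
ee_pos: [0.5411, -0.0434, 0.0819]
tcp_rot: [-0.0, 0.694, 0.72, -0.0]
ft_force: [0.1, -0.2, 0.4]
width: 0.001
grasp_force: 0.0
```

```bash
python3 f.py
```

```text
[12.55     0.08196  0.44885] [ 1.65 -0.7   0.72  0.08  0.49]
```

>>> jog_arm([
  [[0,0,0.0005,0],[0,0,0,0]],
])

```text
clock: 12.9
ee_pos: [0.5411, -0.0434, 0.0814]
tcp_rot: [0.0, 0.694, 0.72, 0.0]
ft_force: [0.7, 0.4, 0.5]
width: 0.004
grasp_force: 0.0
```

```bash
python3 f.py
```

```text
[13.05     0.08144  0.09282] [-0.58  0.29  0.52  0.05  0.19]
```

>>> jog_arm([
  [[0,0,0.0003,0],[0,0,0,0]],
])

```text
clock: 13.4
ee_pos: [0.5411, -0.0434, 0.0814]
tcp_rot: [0.0, 0.694, 0.72, 0.0]
ft_force: [-0.8, 0.4, 2.5]
width: 0.006
grasp_force: 1.1
```

```bash
python3 f.py
```

```text
[13.55     0.08133  3.114  ] [2.62 2.32 2.43 4.21 3.99]
```

Key 3 holds firm at about 3 N, 5 mm lower than the others, so it is the latched one. I'll lift off and tap key 4.

>>> jog_arm([
  [[0,0,-0.01,0],[0,0,-0.01,0],[-0.02,0,0,0],[-0.02,0,0,0],[-0.02,0,0,0],[0,0,0,0],[0,0,0.007,0],[0,0,0.006,0],[0,0,0.001,0],[0,0,0,0],[0,0,0,0]],
])

```text
clock: 15.02
ee_pos: [0.5434, -0.1032, 0.0873]
tcp_rot: [0.0, 0.694, 0.72, 0.0]
ft_force: [-0.0, -0.6, 0.3]
width: 0.001
grasp_force: 0.0
```

```bash
python3 f.py
```

```text
[15.175    0.08732 -0.12216] [ 0.05  0.55  0.22 -0.43 -1.  ]
```

>>> jog_arm([
  [[0,0,0.0005,0],[0,0,0.0004,0],[0,0,0,0]],
])

```text
clock: 15.65
ee_pos: [0.5433, -0.1034, 0.0863]
tcp_rot: [0.0, 0.694, 0.72, -0.0]
ft_force: [0.1, 0.1, 0.7]
width: 0.006
grasp_force: 0.5
```

```bash
python3 f.py
```

```text
[15.8      0.08633  1.37931] [1.46 1.27 1.13 1.93 1.1 ]
```

Key 4 is up. Back to key 3 to press it.

>>> jog_arm([
  [[0,0,-0.007,0],[0,0,-0.008,0],[0.02,0,0,0],[0.02,0,0,0],[0.02,0,0,0],[0,0,0,0],[0,0,0.009,0],[0,0,0.008,0],[0,0,0.002,0],[0,0,0,0]],
])

```text
clock: 17.15
ee_pos: [0.5409, -0.0438, 0.0819]
tcp_rot: [-0.0, 0.695, 0.719, -0.0]
ft_force: [1.5, 0.7, 0.1]
width: 0.004
grasp_force: 0.0
```

>>> jog_arm([
  [[0,0,0.001,0],[0,0,0.001,0],[0,0,0.001,0],[0,0,0.001,0],[0,0,0,0],[0,0,0,0]],
])

```text
clock: 17.9
ee_pos: [0.5414, -0.0437, 0.0792]
tcp_rot: [0.001, 0.694, 0.72, 0.0]
ft_force: [-2.3, -0.7, 5.6]
width: 0.003
grasp_force: 3.1
```

```bash
python3 f.py
```

```text
[18.05     0.0792   5.94852] [5.77 6.06 5.06 6.94 5.91]
```

>>> jog_arm([
  [[0,0,0.0008,0],[0,0,0.0008,0],[0,0,0.0008,0],[0,0,0,0],[0,0,0,0]],
])

```text
clock: 18.77
ee_pos: [0.5414, -0.0437, 0.077]
tcp_rot: [0.001, 0.694, 0.72, 0.0]
ft_force: [-2.6, -0.8, 7.9]
width: 0.006
grasp_force: 3.8
```

```bash
python3 f.py
```

```text
[18.925    0.07698  7.92584] [8.04 7.79 8.45 8.29 7.06]
```

Pressed about 9.3 mm with 7.9 N. Now I'll let go and lift clear, then check.

>>> jog_arm([
  [[0,0,-0.003,0],[0,0,-0.008,0],[0,0,-0.015,0],[0,0,-0.03,0],[0,0,-0.03,0],[0,0,-0.03,0],[0.01,-0.03,-0.02,0],[0.01,-0.03,0,0],[0,-0.03,0,0],[0,-0.03,0,0],[0,-0.03,0,0],[0,0,0,0],[0,0,0,0]],
])

```text
clock: 20.65
ee_pos: [0.3915, -0.029, 0.2125]
tcp_rot: [0.001, 0.694, 0.72, 0.001]
ft_force: [0.5, -0.3, 0.4]
width: 0.004
grasp_force: 0.0
```

Run:
```python
from h import *
a=get_image("scene")[:,:,::-1];b=get_image("side")[:,:,::-1]
A=cv2.resize(a[195:290,215:405],None,fx=2.9,fy=2.9); B=cv2.resize(b[170:350,200:420],(551,300))
g=cv2.cvtColor(a.copy(),cv2.COLOR_BGR2GRAY)
cv2.imwrite("pics/end.png",np.vstack([A[:,:551],B])); s=monitor.read_state(); print(s["clock"],s["ee_pos"],s["ft_force"])
for t in (150,130,110):
  N,l,st,c=cv2.connectedComponentsWithStats((g[225:260,240:370]>t).astype(np.uint8))
  for i in range(1,N):
    if st[i,4]>80: print(t,(c[i]+[240,225]).round(1),st[i,2:],onz("scene",c[i]+[240,225],.086).round(4))
```

```text
20.75 [ 0.39152833 -0.02899476  0.21214911] [-0.04031221  0.32340539 -0.46966572]
150 [262.5 236.6] [ 18  14 188] [ 0.5422 -0.1029  0.086 ]
150 [292.1 239.6] [ 17  14 189] [ 0.5402 -0.0431  0.086 ]
150 [322.1 242.5] [ 17  14 192] [0.5377 0.0168 0.086 ]
150 [352.5 245.6] [ 16  14 196] [0.5356 0.0768 0.086 ]
130 [262.6 236.4] [ 18  15 215] [ 0.5418 -0.1028  0.086 ]
130 [292.2 239.5] [ 18  16 217] [ 0.5398 -0.0429  0.086 ]
130 [322.1 242.5] [ 17  16 225] [0.5377 0.0168 0.086 ]
130 [352.4 245.5] [ 17  16 226] [0.5354 0.0766 0.086 ]
110 [262.6 236.5] [ 20  16 245] [ 0.5421 -0.1027  0.086 ]
110 [292.3 239.6] [ 19  16 243] [ 0.5401 -0.0427  0.086 ]
110 [322.3 242.5] [ 18  16 249] [0.5378 0.0171 0.086 ]
110 [352.5 245.4] [ 18  16 257] [0.5351 0.0768 0.086 ]
```

View pics/end.png

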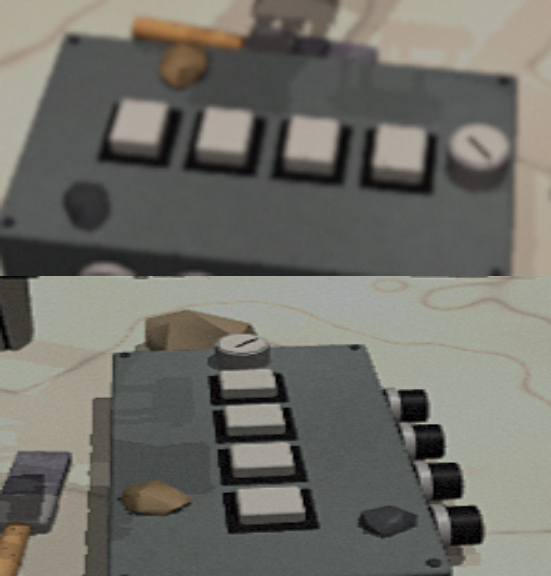

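The picture shows all four keys standing in line. Key 3 has risen from row 241.4 to 239.6, and the stones haven't moved. Handing in.

```bash
python3 -c "
from plant import ctrl
print(ctrl.hand_in())"
```

```text
the job is handed in; nothing more can be done
None
```

I tapped the four keys in order from the gauge end and found key 3 latched; I pressed it down about 9 mm and let go, and the last pictures show all four keys up, so I handed the job in at about 21 s.

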